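# Find the rocking lid on the parts box and press it home

## Task

One of the four round lids on the wooden parts box is not seated. With shut fingertips press each lid lightly near its edge until you find the one that rocks, then press that one firmly in the middle until it is fully home, and take the hand away. Press the sound lids only lightly, so that none is driven in, and neither lift nor shift the other things on the bench.

Things in the scene. Friction and masses are not known exactly. Their poses are not given: they have to be found in the camera images.
- parts_box: fixed wooden box, 186 x 186 mm (dark foot 194 mm), 40 mm high, with four round pale wooden lids, two by two, in its top; origin at the centre of its underside, x from its near to its far side, y to its left, z up. Lids are flat discs 74 mm across, centres 86 mm apart, a brass dot in the middle; tops stand 45 to 49 mm above the bench, each at random: height does not tell the loose one.
- place_1 (a point): point on the fixed box: middle of the lid at the near left place, 47 mm above the bench, so the lid's true top is up to 2 mm higher or lower (it does not move with the lid). Any of the four lids may be the loose one.
- place_2 (a point): point on the fixed box: middle of the lid at the near right place, 47 mm above the bench, so the lid's true top is up to 2 mm higher or lower (it does not move with the lid). Any of the four lids may be the loose one.
- place_3 (a point): point on the fixed box: middle of the lid at the far left place, 47 mm above the bench, so the lid's true top is up to 2 mm higher or lower (it does not move with the lid). Any of the four lids may be the loose one.
- place_4 (a point): point on the fixed box: middle of the lid at the far right place, 47 mm above the bench, so the lid's true top is up to 2 mm higher or lower (it does not move with the lid). Any of the four lids may be the loose one.
- lid_seat (a joint): how far the loose lid (at whichever place it is) has been pressed in, m: 0 at the start, 0.004 fully home on the rests round its well. A press of more than about 11 N near its middle drives it down and it stays there. It never moves up.
- rock_x (a joint): tilt of the loose lid about the box's x axis (its left and right edges), rad, 0 at rest. Until it is home, a press of 2 to 3 N about 25 mm off its middle rocks it by about 0.12 rad, till its edge is 4 mm lower and meets the rests; more force there hardly drives it home. Let go, it springs level. Home, it no longer rocks.
- rock_y (a joint): tilt of the loose lid about the box's y axis (its near and far edges), rad, 0 at rest. Until it is home, a press of 2 to 3 N about 25 mm off its middle rocks it by about 0.12 rad, till its edge is 4 mm lower and meets the rests; more force there hardly drives it home. Let go, it springs level. Home, it no longer rocks.
- firm_a (a joint): how far sound lid a (at whichever place it is) has been driven below its proper height, m: 0 at the start. It neither rocks nor moves under a light press, but more than about 16 N anywhere on it drives it in, up to 0.004, and it stays there: damaged from 0.002 on.
- firm_b (a joint): how far sound lid b (at whichever place it is) has been driven below its proper height, m: 0 at the start. It neither rocks nor moves under a light press, but more than about 16 N anywhere on it drives it in, up to 0.004, and it stays there: damaged from 0.002 on.
- firm_c (a joint): how far sound lid c (at whichever place it is) has been driven below its proper height, m: 0 at the start. It neither rocks nor moves under a light press, but more than about 16 N anywhere on it drives it in, up to 0.004, and it stays there: damaged from 0.002 on.
- tape_roll: roll of red tape lying flat, 90 mm across, 19 mm high; loose bystander; origin at the middle of its underside
- wax_tin: open round tin of red-brown wax, 66 mm across, 28 mm high; loose bystander; origin at the middle of its underside
- sand_block: dark brown sanding block, about 64 x 84 x 30 mm; loose bystander; origin at the middle of its underside
- glue_bottle: cream glue bottle with a pointed cap, standing, 52 mm across, 159 mm high; loose bystander; origin at the middle of its underside
- screwdriver: screwdriver with dark handle, 188 mm long, lying; loose bystander; origin at the middle of its underside
- bench_brush: bench brush, 44 x 131 x 34 mm, lying on its bristles; loose bystander; origin at the middle of its underside

How it is judged:
By the outcome, as a careful person would: the job done as asked, in the order asked, and still so for the second after the job is handed in, with the robot touching nothing.
It also fails if it takes over 51 s, if anything falls off the work surface, if the arm or the gripper's body presses on something with over 40 N, if the wrist force passes 120 N, or if a joint passes its speed limit or range.

## Robot

A 6-joint arm with a two-finger parallel gripper is mounted at the origin on a cart in front of the work surface, level with it; the furniture and walls round the work are solid. World frame = base frame: x ahead of the robot, y to its left, z up, the work surface at z = 0. Lengths are in mm, angles in rad, forces in N, time in s.
With the tool pointing down it reaches from about 300 to 775 mm from the base axis. Payload 14.6 kg.
Tool frame: the origin (TCP) lies between the finger pads; the fingertips stand 22 mm ahead of it and the grasp point (between the pads) lies 3 mm ahead of it (manip.tcp_to_tips is the distance from the TCP to the fingertips, in mm); y points along the fingers, z is the direction in which the jaws open and shut, and the axes are right-handed (so a half turn about y gives the same grasp; the last joint's range is limited). The gripper opens to 94 mm and grips with 3 to 60 N. Pads are 16 mm wide; open, the fingers measure 119 mm over their backs; the gripper's body (75 mm by 177 mm) begins 78 mm behind the grasp point.
Start: joints at [1.235, 0.3, 1.521, -0, 1.321, -0.067], TCP at [146.064, 530.24, 227.446] pointing down, gripper open.
Joint ranges: [-3.03, 3.03], [-0.79, 2.21], [0.23, 2.52], [-1.04, 4.18], [0, 3.07], [-2.55, 2.55]. Speed limits (rad/s): [2.22, 2.22, 2.57, 3.14, 3.14, 3.14].

## Interface

Orientations are given as [roll, pitch, yaw] about the fixed x, y, z axes, in that order (R = Rz(yaw) Ry(pitch) Rx(roll)).
In Python, from cell import manip gives the robot as it stands.
- The arm moves only by the shell command python3 -m jog 'ROWS' [OPENING] [FORCE]. ROWS is JSON, one flat list of numbers, 6 for each row, row after row: the shift along the tool's x, y, z in mm, then the turn, a rotation vector about the tool's x, y, z in degrees. A call has 1 to 10 rows; each row is the pose to reach, as a shift and turn from the pose commanded when the call began, along the tool's axes at that moment; what a row does not reach only later rows make up. A row lasts 1/12 s, in which the tool goes at most 41.7 mm and 7.16 degrees, less where a joint would pass 70% of its speed; a pose out of reach is approached as far as the arm can. A call with a gripper value outside its range is refused whole. OPENING is the finger opening in mm, from 0 to 94, set as the call begins (- or left out, the last holds). The fingers move at their own pace and stop on an object; FORCE is the grip in N (left out, the last holds). Time passes only in rows, so rows that repeat a pose let the fingers close. It gives the time, the measured TCP pose, the force and the opening at its end, in the units of the state.
- manip.read_state(): the state, without advancing time (a new reading comes with each control period).
- manip.camera(name): name is "side" or "top" or "wrist"; returns a dict with "img" (480x640x3 uint8, red, green, blue), "intrinsics" (3x3 intrinsics, pixels), "k1" (the pictures are not rectified: a ray, as slopes to the right and down, at radius r is drawn at 1 + k1 r^2 times it, then the intrinsics apply), "origin" and "orientation" of the camera in the world. Camera axes: x right, y down, z forward; pixel columns grow to the right and rows downward; lengths in mm; the calibration is good to about 2 mm. A picture is of the moment at which its call begins. There is no depth.
- manip.sign_off(): hands the job in, once; it reports no verdict.
Trained networks look in a picture, given as the dict that the camera call returned (one of the last four; its "shot" number tells which), for a name from the list of things; names that differ only in an ending like _2 or _b are one class to them, and where a whole thing is asked for, a point or a joint stands for the part that bears it (a point fixed in the world has none). Each returns a list of dicts, best first, with "score" (0 to 1); they miss things now and then, are a little off and sometimes report something else, mostly with a low value. They report only what shows in the picture. A call takes as long as a camera call.
- manip.masks_of(thing, picture): "pixels" (480x640 bool, what is visible of it) and "xy" ([column, row] in pixels, amid what is visible of it).
- manip.tip_of(thing, picture): "xy" ([column, row] in pixels: a listed point, or the origin of a listed thing).
The state is a dict: "clock": time; "joints": joint angles; "qd": joint speeds; "effort": joint torques, N m; "eef_pos": TCP position; "eef_rot": TCP orientation; "wrist_force": force on the tool from outside, world axes, zero at the start; "moment": the same for the moment, N m; "finger_gap": finger opening in mm.
Only numpy, scipy, OpenCV 4.12 (cv2) and the standard library are available. Lean on these libraries where they do the work, as an engineer would, in place of code of your own. Each camera call takes 0.05 s, during which the arm holds its last target.

## Working session

There is one attempt and no reset: what is moved stays moved. The work goes in short steps, Python scripts to look and compute and a shell command to move; the robot and the scene stay as the last step left them, time stands still between calls to the robot, and variables do not carry over. Pictures are saved under pics/ and viewed, and the job is handed in when it is done.

```bash
mkdir -p pics; ls
cat > h.py <<'E'
import numpy as np, cv2
from cell import manip
from scipy.spatial.transform import Rotation as R
def ray(p,uv):
    K=np.array(p["intrinsics"]);k=p["k1"]
    d=np.array([(uv[0]-K[0,2])/K[0,0],(uv[1]-K[1,2])/K[1,1]]);s=d.copy()
    for _ in range(30): s=d/(1+k*(s@s))
    o=np.array(p["orientation"],float)
    M=o if o.shape==(3,3) else R.from_euler('xyz',o).as_matrix()
    return np.array(p["origin"],float), M@np.array([s[0],s[1],1])
def at(p,uv,z):
    o,d=ray(p,uv); return o+d*(z-o[2])/d[2]
def save(p,n): cv2.imwrite('pics/'+n,cv2.cvtColor(p["img"],cv2.COLOR_RGB2BGR))
E
python3 - <<'E'
from h import *
s=manip.read_state(); print(s)
for c in ("top","side","wrist"):
    p=manip.camera(c); save(p,c+'1.png'); print(c,p["origin"],p["orientation"],p["k1"])
    for t in ("place_1","place_2","place_3","place_4","parts_box"):
        for r in manip.tip_of(t,p)[:4]: print(t,r, at(p,r["xy"],0 if t=="parts_box" else 47).round(1))
E
```

```text
pics
{'clock': 0.0, 'joints': array([ 1.23541285e+00,  3.00491693e-01,  1.52158301e+00, -1.05494568e-05,
        1.32073573e+00, -6.65880757e-02]), 'qd': array([-8.43997292e-05,  9.40540737e-04,  9.36587172e-04,  7.21076197e-04,
        2.06689404e-04,  4.78719386e-04]), 'effort': array([ 8.42985246e-04, -5.31793141e+01, -3.52760231e+01,  7.09509733e-02,
        2.40444025e-02, -5.14105716e-05]), 'eef_pos': array([145.98100724, 530.01647346, 226.87421636]), 'eef_rot': array([-1.57201209e+00,  7.08340668e-05, -2.68792825e-01]), 'wrist_force': array([-1.19039075, -0.36496334,  0.6355084 ]), 'moment': array([ 0.03184608, -0.01130997,  0.00108978]), 'finger_gap': 93.86481526181849}
top [408.75838198 -69.4406645  979.96285041] [-2.97977012  0.01336154 -1.58661127] -0.057185751000142726
place_1 {'xy': [447.6, 223.6], 'score': 0.81} [ 589.  -332.1   47. ]
place_2 {'xy': [447.6, 223.6], 'score': 0.81} [ 589.  -332.1   47. ]
place_3 {'xy': [447.6, 223.6], 'score': 0.81} [ 589.  -332.1   47. ]
place_4 {'xy': [447.6, 223.6], 'score': 0.81} [ 589.  -332.1   47. ]
parts_box {'xy': [427.1, 254.2],
[... 733 characters left out ...]
': 0.77} [ 503.8 -344.4   47. ]
place_3 {'xy': [314.3, 163.5], 'score': 0.67} [ 582.1 -321.4   47. ]
place_3 {'xy': [357.7, 182.8], 'score': 0.63} [ 476.  -268.5   47. ]
place_3 {'xy': [316.3, 185.2], 'score': 0.57} [ 560.9 -243.3   47. ]
place_4 {'xy': [350.7, 161.5], 'score': 0.77} [ 503.8 -344.4   47. ]
place_4 {'xy': [314.3, 163.5], 'score': 0.67} [ 582.1 -321.4   47. ]
place_4 {'xy': [357.7, 182.8], 'score': 0.63} [ 476.  -268.5   47. ]
place_4 {'xy': [316.3, 185.2], 'score': 0.57} [ 560.9 -243.3   47. ]
parts_box {'xy': [333.3, 188.5], 'score': 0.84} [ 534.7 -300.     0. ]
wrist [ 84.31466984 547.67550711 384.84366155] [2.91381744e+00 1.36638714e-05 1.30190800e+00] -0.06932305732285342
```

View pics/top1.png

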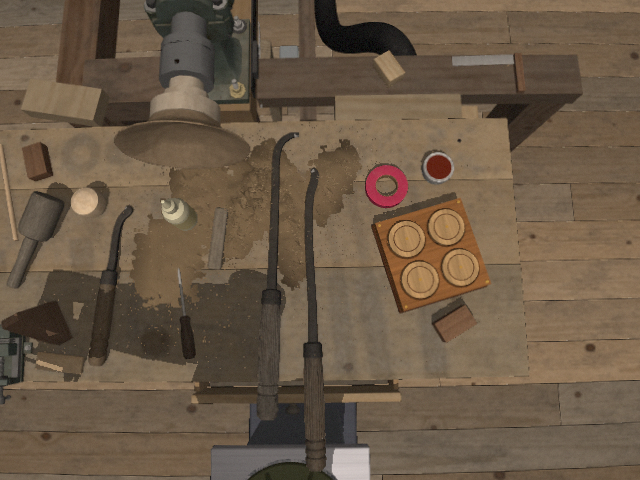

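View pics/side1.png

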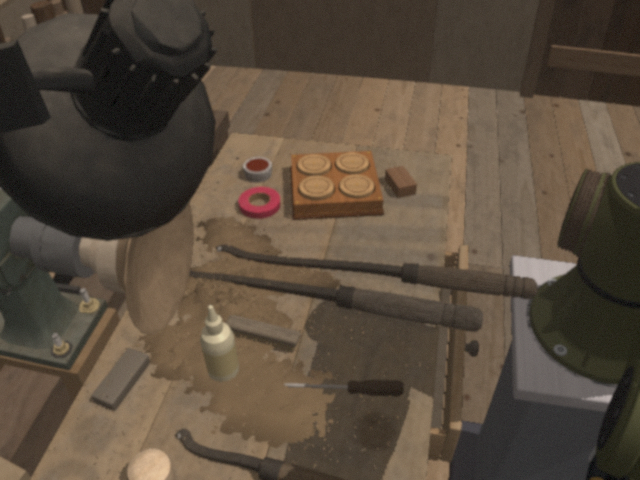

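The top view shows the box at about (432,252). The brass dots are near (407,238), (447,226), (420,279) and (460,267), with the tape, tin and sanding block beside it. The side view shows the lids at (316,185), (358,183), (314,163) and (351,161).

```bash
cat >> h.py <<'E'
def dots(p,guess,w=7):
    h=cv2.cvtColor(p["img"],cv2.COLOR_RGB2BGR).astype(float)
    out=[]
    for u,v in guess:
        a=h[v-w:v+w+1,u-w:u+w+1]; d=np.abs(a-np.median(a,(0,1))).sum(2)
        g=cv2.GaussianBlur(d,(3,3),0); g[g<0.5*g.max()]=0
        y,x=np.mgrid[-w:w+1,-w:w+1]; out.append((u+(g*x).sum()/g.sum(),v+(g*y).sum()/g.sum()))
    return out
def tri(a,b):
    A=np.zeros((3,3));B=np.zeros(3)
    for o,d in (a,b):
        d=d/np.linalg.norm(d);P=np.eye(3)-np.outer(d,d);A+=P;B+=P@o
    return np.linalg.solve(A,B)
E
python3 - <<'E'
from h import *
t=manip.camera("top"); s=manip.camera("side")
for p,n in ((t,'t'),(s,'s')):
    c=p["img"][180:320,360:500] if n=='t' else p["img"][135:225,270:410]
    cv2.imwrite(f'pics/c{n}.png',cv2.cvtColor(cv2.resize(c,None,fx=4,fy=4,interpolation=cv2.INTER_CUBIC),cv2.COLOR_RGB2BGR))
for p in (t,s):
  for nm in("parts_box","tape_roll","wax_tin","sand_block","glue_bottle","screwdriver","bench_brush"):
    for r in manip.tip_of(nm,p)[:1]: print(nm,r,at(p,r["xy"],0).round())
K=t["intrinsics"];print(K)
E
```

```text
parts_box {'xy': [429.3, 254.6], 'score': 0.56} [ 532. -302.    0.]
tape_roll {'xy': [386.4, 184.2], 'score': 0.85} [ 687. -218.    0.]
wax_tin {'xy': [436.0, 172.0], 'score': 0.61} [ 713. -327.    0.]
sand_block {'xy': [450.9, 319.1], 'score': 0.64} [ 397. -340.    0.]
glue_bottle {'xy': [189.7, 216.5], 'score': 0.8} [624. 207.   0.]
screwdriver {'xy': [183.7, 312.6], 'score': 0.69} [419. 215.   0.]
bench_brush {'xy': [429.1, 255.5], 'score': 0.71} [ 530. -302.    0.]
parts_box {'xy': [334.1, 189.2], 'score': 0.65} [ 532. -298.    0.]
tape_roll {'xy': [258.9, 210.8], 'score': 0.63} [ 677. -192.    0.]
wax_tin {'xy': [258.0, 174.5], 'score': 0.7} [ 716. -320.    0.]
sand_block {'xy': [398.5, 188.0], 'score': 0.93} [ 392. -330.    0.]
glue_bottle {'xy': [223.2, 367.5], 'score': 0.71} [621. 213.  -0.]
screwdriver {'xy': [346.1, 389.5], 'score': 0.8} [416. 214.   0.]
bench_brush {'xy': [261.6, 344.4], 'score': 0.72} [572. 154.  -0.]
[[468.3819115    0.         313.60218121]
 [  0.         468.3819115  239.44600813]
 [  0.           0.           1.        ]]
```

```bash
python3 -m jog '[0,0,0,0,0,0]' 0 10
```

```text
clock: 1.78
eef_pos: [146.0, 530.2, 227.4]
eef_rot: [-1.571, 0.0, -0.269]
wrist_force: [-0.3, -0.3, -0.4]
finger_gap: 90.1
```

View pics/ct.png

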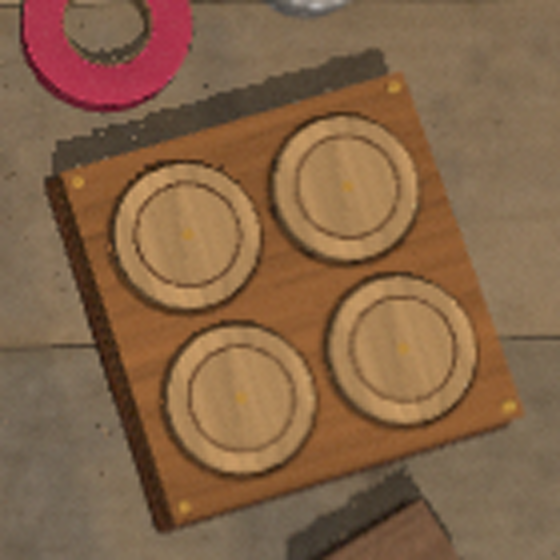

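View pics/cs.png

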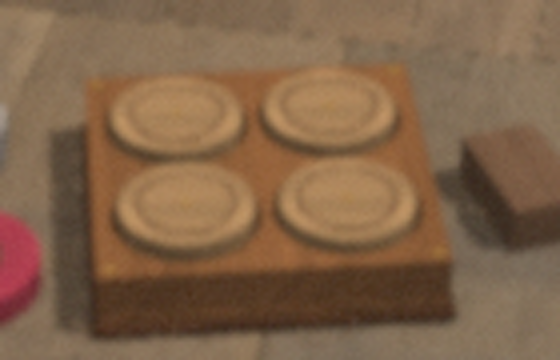

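Run:
```python
from h import *
t=manip.camera("top"); s=manip.camera("side")
T={'1NL':(419.6,279.1),'2NR':(460.4,266.9),'3FL':(406.4,238.1),'4FR':(446.4,226.1)}
S={'1NL':(356.6,185.1),'2NR':(352.1,161.4),'3FL':(316.1,186.1),'4FR':(313.6,163.4)}
P={}
for k in T:
    P[k]=at(t,T[k],47); print(k,tri(ray(t,T[k]),ray(s,S[k])).round(1),P[k].round(1),at(s,S[k],47).round(1))
c=np.mean(list(P.values()),0); ax=(P['3FL']+P['4FR']-P['1NL']-P['2NR'])/2
print(c,np.linalg.norm(ax),np.arctan2(ax[1],ax[0]))
st=manip.read_state(); M=R.from_euler('xyz',st['eef_rot']).as_matrix()
print("to centre in tool", M.T@(np.array([c[0],c[1],227.4])-st['eef_pos']))
```

```text
1NL [ 478.3 -271.    38.7] [ 477.5 -269.2   47. ] [ 477.  -259.9   47. ]
2NR [ 501.5 -354.3   40.9] [ 500.3 -352.5   47. ] [ 500.8 -345.4   47. ]
3FL [ 562.  -247.8   41. ] [ 560.6 -246.7   47. ] [ 560.6 -240.1   47. ]
4FR [ 585.5 -331.2   40.1] [ 583.8 -329.3   47. ] [ 583.7 -321.5   47. ]
[ 530.55083349 -299.4266879    47.        ] 86.44460977697857 0.2668982045711593
to centre in tool [ 5.90984242e+02  4.54899022e-02 -6.97789246e+02]
```

```bash
python3 -m jog '[591,0,-698,0,59.3,0,591,0,-698,0,59.3,0,591,0,-698,0,59.3,0,591,0,-698,0,59.3,0,591,0,-698,0,59.3,0,591,0,-698,0,59.3,0,591,0,-698,0,59.3,0,591,0,-698,0,59.3,0,591,0,-698,0,59.3,0,591,0,-698,0,59.3,0]' 0 10
cat >> h.py <<'E'
BX=0.267
def go(target,yaw=BX-np.pi/2):
    st=manip.read_state(); M=R.from_euler('xyz',st['eef_rot']).as_matrix()
    N=R.from_euler('xyz',[-np.pi/2,0,yaw]).as_matrix()
    print('shift',(M.T@(np.array(target)-st['eef_pos'])).round(1),'turn',np.degrees(R.from_matrix(M.T@N).as_rotvec()).round(2),st['clock'],st['joints'].round(2),st['wrist_force'].round(2),st['finger_gap'])
E
python3 -c "
from h import *
go([530.5,-299.4,227])"
```

```text
clock: 2.72
eef_pos: [321.4, 150.3, 227.8]
eef_rot: [-1.57, 0.0, -1.306]
wrist_force: [0.9, 0.8, 0.1]
finger_gap: 16.0
shift [488.7   0.8  84.2] turn [-0.07 -0.14 -0.01] 2.7167 [ 0.33 -0.16  2.01  0.    1.29  0.07] [0.88 0.77 0.12] 15.961938841857311
```

```bash
python3 -m jog '[489,0,84,0,0,0,489,0,84,0,0,0,489,0,84,0,0,0,489,0,84,0,0,0,489,0,84,0,0,0,489,0,84,0,0,0,489,0,84,0,0,0,489,0,84,0,0,0,489,0,84,0,0,0,489,0,84,0,0,0]' 0 10
python3 -c "
from h import *
go([530.5,-299.4,227])"
```

```text
clock: 3.55
eef_pos: [498.0, -227.5, 227.4]
eef_rot: [-1.571, -0.0, -1.304]
wrist_force: [0.6, 0.4, 0.2]
finger_gap: 0.8
shift [77.9  0.4 12.4] turn [-0.01 -0.02  0.  ] 3.55 [-0.5   0.29  1.53  0.    1.32 -0.76] [0.63 0.42 0.19] 0.8146806804857554
```

```bash
python3 -m jog '[40,0,6,0,0,0,78,0,12,0,0,0,78,0,12,0,0,0]'
python3 - <<'E'
from h import *
go([530.5,-299.4,227]); p=manip.camera("wrist"); save(p,'w2.png'); print(p["origin"])
for r in manip.tip_of("place_1",p)[:5]: print(r,at(p,r["xy"],47).round(1))
E
```

```text
clock: 3.8
eef_pos: [530.5, -302.3, 225.6]
eef_rot: [-1.572, 0.001, -1.307]
wrist_force: [-1.6, 0.4, -0.7]
finger_gap: 0.8
shift [-2.8 -1.4  0.8] turn [ 0.08 -0.2  -0.04] 3.8 [-0.58  0.44  1.34 -0.    1.37 -0.84] [-1.65  0.4  -0.73] 0.7554295289115995
[ 514.9095674  -239.22420791  383.02276174]
```

View pics/w2.png

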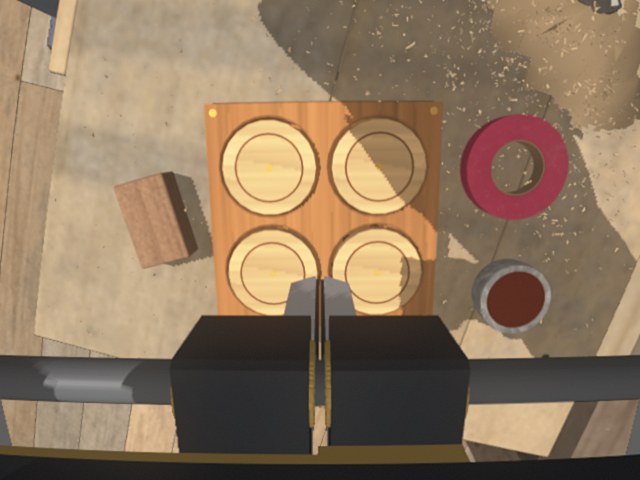

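The wrist view shows all four lids, with brass dots near (268,168) NL, (379,166) FL, (273,273) NR and (377,273) FR. I'll measure again with the arm settled.

Run:
```python
from h import *
p=manip.camera("wrist"); p=manip.camera("wrist")
K={'1NL':(268,168),'3FL':(379,166),'2NR':(273,273),'4FR':(377,273)}
hsv=cv2.cvtColor(p["img"],cv2.COLOR_RGB2HSV)
P={}
for k,(u,v) in K.items():
    a=hsv[v-9:v+10,u-9:u+10,1].astype(float); a-=np.median(a); a[a<0.5*a.max()]=0
    y,x=np.mgrid[-9:10,-9:10]; q=(u+(a*x).sum()/a.sum(),v+(a*y).sum()/a.sum())
    P[k]=at(p,q,47); print(k,np.round(q,1),P[k].round(1),(a>0).sum())
c=np.mean(list(P.values()),0);d=(P['3FL']+P['4FR']-P['1NL']-P['2NR'])/2
print(c,np.linalg.norm(d),np.arctan2(d[1],d[0]), np.linalg.norm((P['1NL']+P['3FL']-P['4FR']-P['2NR'])/2))
s=manip.read_state();print(s['eef_pos'],s['eef_rot'])
```

```text
1NL [268.3 174.6] [ 480.  -265.7   47. ] 37
3FL [378.3 173.3] [ 563.2 -241.9   47. ] 29
2NR [271.9 279.5] [ 503.4 -348.7   47. ] 36
4FR [375.7 278.8] [ 586.4 -325.4   47. ] 35
[ 533.26049816 -295.40857775   47.        ] 86.33894646188881 0.2759525047982752 86.43637578436405
[ 529.54017213 -296.63636638  227.45767403] [-1.57091748e+00  2.95989759e-04 -1.30335344e+00]
```

```bash
cat >> h.py <<'E'
BX=0.2705
C=np.array([532.,-297.4]); e=np.array([np.cos(BX),np.sin(BX)]); f=np.array([-e[1],e[0]])
def bp(x,y,z): q=C+x*e+y*f; return [q[0],q[1],z]
E
sed -i 's/def go(target,yaw=BX-np.pi\/2)/def go(target,yaw=0.2705-np.pi\/2)/' h.py
python3 -c "
from h import *
go(bp(-43,18,85))"
```

```text
shift [-16.4 142.5 -40.9] turn [ 0.01 -0.18 -0.02] 4.0 [-0.57  0.43  1.35  0.    1.37 -0.84] [ 0.61 -0.62  0.29] 0.46248671045377227
```

```bash
python3 -m jog '[-16.4,40,-40.9,0,0,0,-16.4,80,-40.9,0,0,0,-16.4,115,-40.9,0,0,0,-16.4,135,-40.9,0,0,0,-16.4,142,-40.9,0,0,0,-16.4,142,-40.9,0,0,0,-16.4,142,-40.9,0,0,0]'
python3 -c "
from h import *
go(bp(-43,18,75))
p=manip.camera('wrist');save(p,'w3.png');go(bp(-43,18,75))"
```

```text
clock: 4.58
eef_pos: [486.8, -292.2, 87.3]
eef_rot: [-1.569, -0.002, -1.303]
wrist_force: [-0.3, 0.1, 0.3]
finger_gap: 0.8
shift [-1.  12.3 -0.8] turn [-0.08 -0.15  0.09] 4.5833 [-0.61  0.49  1.61  0.    1.04 -0.87] [-0.25  0.06  0.33] 0.8139879952262208
shift [-1.3 12.8 -1. ] turn [-0.12 -0.16  0.14] 4.6333 [-0.61  0.49  1.61  0.    1.04 -0.87] [0.8  0.16 0.16] 0.5578521650240511
```

View pics/w3.png

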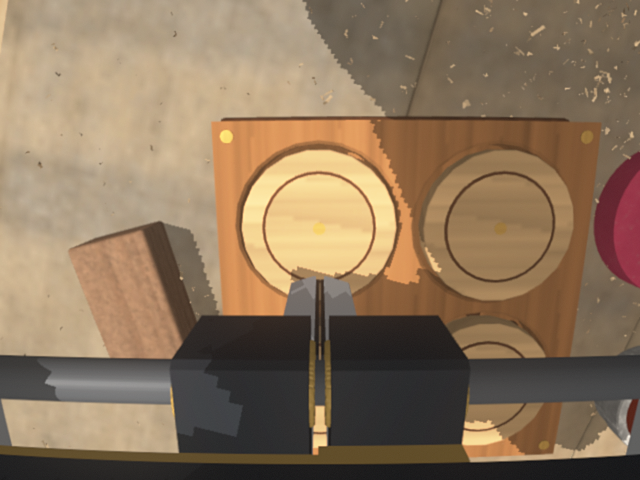

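Run:
```python
from h import *
p=manip.camera("wrist")
P=[]
for k,(u,v) in {'1':(320,229),'3':(501,230)}.items():
    q=at(p,(u,v),47); P.append(q); d=q[:2]-C; print(k,q.round(1),'box',(d@e).round(1),(d@f).round(1))
go(bp(-43,18,75))
```

```text
1 [ 481.3 -266.5   47. ] box -40.6 43.3
3 [ 565.3 -243.9   47. ] box 46.4 42.7
shift [-1.4 12.7 -0.9] turn [-0.13 -0.17  0.15] 4.6833 [-0.61  0.49  1.61  0.    1.04 -0.87] [-0.03 -1.09  1.11] 0.2742635662717078
```

```bash
sed -i 's/^C=.*;  *e=/&/; s/^C=np.array(\[532.,-297.4\])/C=np.array([533.9,-296.9])/' h.py; python3 -m jog '[-1.4,6,1,0,0,0,-1.4,12,1,0,0,0,-1.4,12,1,0,0,0]'
python3 -c "
from h import *
go(bp(-43,18,75))"
```

```text
clock: 4.93
eef_pos: [486.3, -290.4, 72.6]
eef_rot: [-1.571, 0.001, -1.304]
wrist_force: [-0.1, -0.0, -0.2]
finger_gap: 0.4
shift [ 1.  -2.4  1.1] turn [ 0.03 -0.19 -0.04] 4.9333 [-0.6   0.51  1.62  0.    1.02 -0.87] [-0.11 -0.02 -0.22] 0.35358702017431826
```

```bash
for i in 1; do python3 -m jog '[0,0.6,0,0,0,0,0,1.2,0,0,0,0,0,1.2,0,0,0,0]'; done; python3 -c "
from h import *
go(bp(-43,18,75))"
```

```text
clock: 5.18
eef_pos: [486.6, -290.8, 72.2]
eef_rot: [-1.571, 0.0, -1.304]
wrist_force: [-0.4, 0.2, 0.3]
finger_gap: 0.6
shift [ 0.5 -2.8  1. ] turn [ 0.  -0.2 -0. ] 5.1833 [-0.6   0.51  1.62 -0.    1.02 -0.87] [-0.4   0.22  0.32] 0.5628594534169521
```

```bash
python3 -m jog '[0,0.5,0,0,0,0,0,1,0,0,0,0,0,1,0,0,0,0]'; python3 -c "
from h import *
go(bp(-43,18,75))"
```

```text
clock: 5.43
eef_pos: [486.5, -290.8, 71.2]
eef_rot: [-1.571, 0.0, -1.304]
wrist_force: [0.6, 0.2, 1.3]
finger_gap: 0.5
shift [ 0.6 -3.8  1. ] turn [ 0.  -0.2 -0. ] 5.4333 [-0.6   0.51  1.62 -0.    1.01 -0.87] [0.56 0.19 1.29] 0.4968863588489278
```

```bash
python3 -m jog '[0,0.3,0,0,0,0,0,0.3,0,0,0,0]'
```

```text
clock: 5.6
eef_pos: [486.6, -290.8, 70.9]
eef_rot: [-1.571, -0.0, -1.304]
wrist_force: [0.3, 0.2, 0.2]
finger_gap: 0.1
```

```bash
python3 -m jog '[0,0.4,0,0,0,0,0,0.4,0,0,0,0]'
```

```text
clock: 5.77
eef_pos: [486.5, -290.7, 70.5]
eef_rot: [-1.571, 0.0, -1.304]
wrist_force: [0.2, 0.5, 0.6]
finger_gap: 0.8
```

```bash
python3 -m jog '[0,0.4,0,0,0,0,0,0.4,0,0,0,0]'
```

```text
clock: 5.93
eef_pos: [486.5, -290.7, 70.1]
eef_rot: [-1.571, 0.0, -1.304]
wrist_force: [0.6, -0.6, -0.9]
finger_gap: 0.5
```

```bash
python3 -m jog '[0,0.4,0,0,0,0,0,0.4,0,0,0,0]'
```

```text
clock: 6.1
eef_pos: [486.6, -290.8, 69.7]
eef_rot: [-1.571, 0.0, -1.304]
wrist_force: [0.4, -0.8, 1.4]
finger_gap: 0.4
```

```bash
python3 -m jog '[0,0.4,0,0,0,0,0,0.4,0,0,0,0]'
```

```text
clock: 6.27
eef_pos: [486.5, -290.7, 69.3]
eef_rot: [-1.571, 0.0, -1.304]
wrist_force: [-0.2, 0.8, -0.3]
finger_gap: 0.2
```

```bash
python3 -m jog '[0,0.4,0,0,0,0,0,0.4,0,0,0,0]'
```

```text
clock: 6.43
eef_pos: [486.5, -290.7, 68.9]
eef_rot: [-1.571, 0.0, -1.304]
wrist_force: [-0.1, 0.4, 0.3]
finger_gap: 0.4
```

```bash
python3 -m jog '[0,0.4,0,0,0,0,0,0.4,0,0,0,0]'
```

```text
clock: 6.6
eef_pos: [486.6, -290.8, 68.6]
eef_rot: [-1.571, -0.0, -1.304]
wrist_force: [0.4, -0.3, 0.2]
finger_gap: 0.2
```

```bash
python3 -c "
from h import *
print(manip.tcp_to_tips)
for i in range(2):
  manip.camera('wrist'); s=manip.read_state(); print(s['eef_pos'],s['wrist_force'],s['moment'])"
```

```text
22.0
[ 486.58660622 -290.77715391   68.5903696 ] [-0.29790944 -0.60912096  0.59641199] [-0.11716326 -0.03515523 -0.0272262 ]
[ 486.56473288 -290.75464299   68.5601748 ] [ 0.13156378 -0.05534919  1.18701076] [-0.06119477  0.07919967  0.00051724]
```

```bash
python3 -m jog '[0,0.4,0,0,0,0,0,0.4,0,0,0,0]'
```

```text
clock: 6.87
eef_pos: [486.6, -290.8, 68.5]
eef_rot: [-1.571, -0.0, -1.304]
wrist_force: [-2.4, 0.7, 3.6]
finger_gap: 0.4
```

```bash
python3 -m jog '[0,0.4,0,0,0,0,0,0.4,0,0,0,0]'
```

```text
clock: 7.03
eef_pos: [486.6, -290.8, 68.4]
eef_rot: [-1.571, -0.0, -1.304]
wrist_force: [-2.9, 1.6, 8.3]
finger_gap: 0.6
```

```bash
python3 -m jog '[0,0.4,0,0,0,0,0,0.4,0,0,0,0]'
```

```text
clock: 7.2
eef_pos: [486.7, -290.8, 68.4]
eef_rot: [-1.57, -0.0, -1.304]
wrist_force: [-3.7, 2.8, 11.2]
finger_gap: -0.3
```

NL is firm: contact came at tip height 46.5 and the force rose to 11 N with no give. Next is lid 3 (FL).

```bash
python3 -m jog '[0,-2,0,0,0,0,0,-6,0,0,0,0,0,-6,40,0,0,0,0,-6,75,0,0,0,0,-6,86,0,0,0,0,-6,86,0,0,0,0,-4.8,86,0,0,0,0,-3.6,86,0,0,0,0,-3,86,0,0,0,0,-3,86,0,0,0]';python3 -c "
from h import *
go(bp(43,18,70))"
```

```text
clock: 8.03
eef_pos: [568.7, -268.4, 70.7]
eef_rot: [-1.571, 0.0, -1.305]
wrist_force: [-0.6, 2.2, 2.8]
finger_gap: 0.6
shift [0.2 0.7 1.9] turn [ 0.01 -0.26 -0.02] 8.0333 [-0.5   0.63  1.42  0.    1.09 -0.77] [-0.57  2.15  2.78] 0.5553220866298297
```

```bash
python3 -m jog '[0,0.4,0,0,0,0,0,0.4,0,0,0,0]'
```

```text
clock: 8.2
eef_pos: [568.8, -268.4, 70.6]
eef_rot: [-1.571, 0.0, -1.305]
wrist_force: [-4.5, 2.3, 7.2]
finger_gap: 0.8
```

```bash
python3 -m jog '[0,0.4,0,0,0,0,0,0.4,0,0,0,0]'
```

```text
clock: 8.37
eef_pos: [568.8, -268.4, 70.5]
eef_rot: [-1.571, 0.0, -1.304]
wrist_force: [-6.2, 4.1, 10.6]
finger_gap: 0.5
```

FL is firm too. Next is lid 4 (FR).

```bash
python3 -m jog '[0,-2,0,0,0,0,0,-4,10,0,0,0,36,-4,2,0,0,0,36,-4,2,0,0,0,36,-3,2,0,0,0,36,-2,2,0,0,0,36,-2,2,0,0,0]';python3 -c "
from h import *
go(bp(43,-18,70))"
```

```text
clock: 8.95
eef_pos: [580.5, -301.7, 71.1]
eef_rot: [-1.571, 0.001, -1.304]
wrist_force: [0.4, 0.6, 0.5]
finger_gap: 0.5
shift [ 0.9  1.1 -0.6] turn [ 0.03 -0.2  -0.04] 8.95 [-0.54  0.68  1.34  0.    1.12 -0.8 ] [0.45 0.63 0.52] 0.5134739405283655
```

```bash
python3 -m jog '[0,0.4,0,0,0,0,0,0.8,0,0,0,0,0,0.8,0,0,0,0]'
```

```text
clock: 9.2
eef_pos: [581.0, -301.9, 70.8]
eef_rot: [-1.571, 0.0, -1.303]
wrist_force: [-0.4, 0.1, -0.6]
finger_gap: 0.8
```

```bash
python3 -m jog '[0,0.4,0,0,0,0,0,0.4,0,0,0,0]'
```

```text
clock: 9.37
eef_pos: [581.0, -302.1, 70.3]
eef_rot: [-1.571, -0.0, -1.304]
wrist_force: [0.5, 0.3, -0.4]
finger_gap: 0.4
```

```bash
python3 -m jog '[0,0.4,0,0,0,0,0,0.4,0,0,0,0]'
```

```text
clock: 9.53
eef_pos: [580.9, -302.2, 69.9]
eef_rot: [-1.571, 0.0, -1.304]
wrist_force: [-0.1, -0.3, -0.1]
finger_gap: 0.7
```

```bash
python3 -m jog '[0,0.4,0,0,0,0,0,0.4,0,0,0,0]'
```

```text
clock: 9.7
eef_pos: [580.9, -302.2, 69.5]
eef_rot: [-1.571, 0.0, -1.304]
wrist_force: [-0.6, -0.5, -0.8]
finger_gap: 0.6
```

```bash
python3 -m jog '[0,0.4,0,0,0,0,0,0.4,0,0,0,0]'
```

```text
clock: 9.87
eef_pos: [580.9, -302.2, 69.1]
eef_rot: [-1.571, 0.0, -1.304]
wrist_force: [0.1, -0.9, -0.3]
finger_gap: 0.2
```

```bash
python3 -m jog '[0,0.4,0,0,0,0,0,0.4,0,0,0,0]'
```

```text
clock: 10.03
eef_pos: [580.9, -302.3, 68.8]
eef_rot: [-1.571, -0.0, -1.304]
wrist_force: [-0.5, 0.4, 1.4]
finger_gap: 0.2
```

```bash
python3 -m jog '[0,0.4,0,0,0,0,0,0.4,0,0,0,0]'
```

```text
clock: 10.2
eef_pos: [581.0, -302.3, 68.4]
eef_rot: [-1.571, -0.0, -1.304]
wrist_force: [-0.2, 0.4, 1.3]
finger_gap: 0.1
```

```bash
python3 -m jog '[0,0.4,0,0,0,0,0,0.4,0,0,0,0]'
```

```text
clock: 10.37
eef_pos: [581.0, -302.3, 68.0]
eef_rot: [-1.571, -0.0, -1.304]
wrist_force: [-0.8, -0.6, 1.0]
finger_gap: 0.4
```

```bash
python3 -m jog '[0,0.4,0,0,0,0,0,0.4,0,0,0,0]'
```

```text
clock: 10.53
eef_pos: [581.0, -302.3, 67.6]
eef_rot: [-1.571, -0.0, -1.304]
wrist_force: [-0.8, -0.2, 1.4]
finger_gap: 0.3
```

```bash
python3 -m jog '[0,0.4,0,0,0,0,0,0.4,0,0,0,0]'
```

```text
clock: 10.7
eef_pos: [581.0, -302.3, 67.2]
eef_rot: [-1.571, -0.0, -1.304]
wrist_force: [0.5, -0.2, 2.5]
finger_gap: 0.4
```

```bash
python3 -m jog '[0,0.4,0,0,0,0,0,0.4,0,0,0,0]'
```

```text
clock: 10.87
eef_pos: [581.1, -302.3, 67.0]
eef_rot: [-1.57, -0.0, -1.304]
wrist_force: [-0.3, -0.1, 4.2]
finger_gap: 0.4
```

```bash
python3 -m jog '[0,0.4,0,0,0,0,0,0.4,0,0,0,0]'
```

```text
clock: 11.03
eef_pos: [581.1, -302.4, 66.9]
eef_rot: [-1.57, -0.001, -1.304]
wrist_force: [-1.6, -0.0, 6.5]
finger_gap: 0.3
```

```bash
python3 -m jog '[0,-0.6,0,0,0,0,0,-1.2,0,0,0,0,0,-1.2,0,0,0,0]'; python3 -c "
from h import *
F=[]
for i in range(12):
  p=manip.camera('wrist'); s=manip.read_state(); F.append(np.r_[s['wrist_force'],s['eef_pos'][2],s['moment']])
save(p,'w4.png')
F=np.array(F);print(F.mean(0).round(3),(F.std(0)/12**.5).round(3))"
```

```text
clock: 11.28
eef_pos: [581.0, -302.3, 67.5]
eef_rot: [-1.571, -0.0, -1.304]
wrist_force: [-0.3, -0.7, 1.1]
finger_gap: 0.1
[ 4.940e-01 -9.980e-01  1.970e+00  6.749e+01 -2.240e-01 -5.600e-02
  2.000e-03] [0.09  0.154 0.173 0.01  0.01  0.008 0.006]
```

View pics/w4.png

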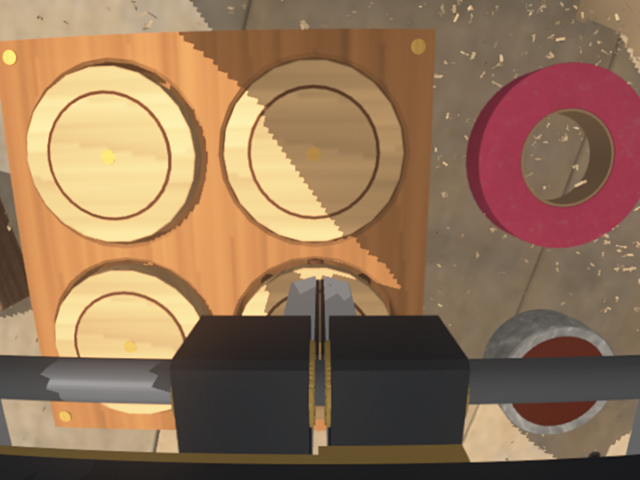

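```bash
python3 -m jog '[0,-2,0,0,0,0,0,-4,0,0,0,0,0,-4,0,0,0,0]'; python3 -c "
from h import *
F=[]
for i in range(6):
  p=manip.camera('wrist'); s=manip.read_state(); F.append(np.r_[s['wrist_force'],s['eef_pos'][2],s['moment']])
save(p,'w5.png')
F=np.array(F);print(F.mean(0).round(3),(F.std(0)/12**.5).round(3))
for n in ('w4','w5'):
  a=cv2.imread(f'pics/{n}.png')[230:330,200:440]; cv2.imwrite(f'pics/{n}c.png',cv2.resize(a,None,fx=3,fy=3))
cv2.imwrite('pics/w45.png',np.vstack([cv2.imread('pics/w4c.png'),cv2.imread('pics/w5c.png')])[:600])"
```

```text
clock: 12.13
eef_pos: [581.0, -302.2, 71.8]
eef_rot: [-1.571, 0.0, -1.304]
wrist_force: [-0.4, -0.3, -0.4]
finger_gap: 0.5
[ 4.000e-03  5.000e-03  2.390e-01  7.149e+01 -7.300e-02  5.800e-02
  1.800e-02] [0.037 0.262 0.134 0.031 0.005 0.008 0.006]
```

View pics/w45.png

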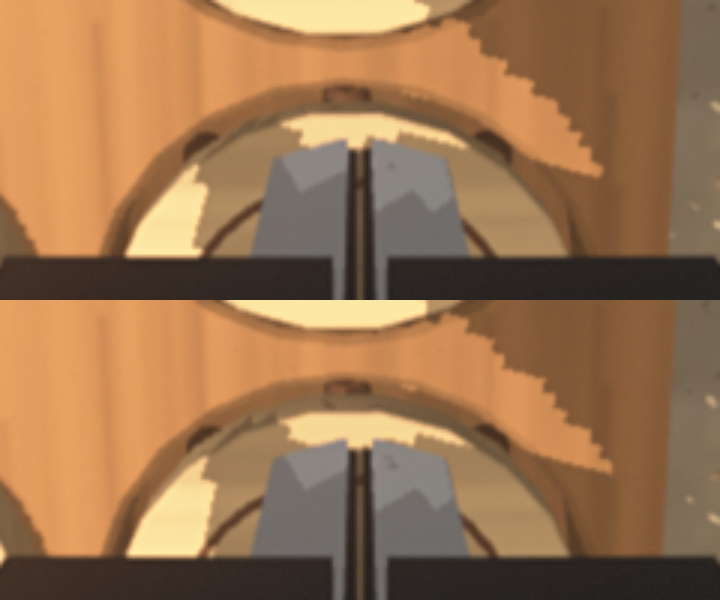

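FR gives way: about 2 N at mid-travel, it stops after 2–3 mm, and its edge visibly dropped. I'll confirm by elimination with a light press on NR.

```bash
python3 -m jog '[0,-2,0,0,0,0,0,-2,-40,0,0,0,0,-2,-75,0,0,0,0,-2,-86,0,0,0,0,-2,-86,0,0,0,0,-1,-86,0,0,0,0,0,-86,0,0,0,0,0.5,-86,0,0,0,0,0.5,-86,0,0,0]';python3 -c "
from h import *
go(bp(-43,-18,70))"
```

```text
clock: 13.18
eef_pos: [498.7, -324.5, 70.7]
eef_rot: [-1.571, 0.0, -1.303]
wrist_force: [0.3, 0.8, 0.4]
finger_gap: 0.6
shift [ 0.8  0.7 -1.7] turn [ 0.01 -0.14 -0.01] 13.1833 [-0.64  0.57  1.53  0.    1.05 -0.91] [0.29 0.75 0.39] 0.6450530359442389
```

```bash
python3 -m jog '[0,0.4,0,0,0,0,0,0.4,0,0,0,0]'
```

```text
clock: 13.35
eef_pos: [498.3, -324.7, 70.5]
eef_rot: [-1.571, 0.0, -1.303]
wrist_force: [-1.3, 0.1, 0.4]
finger_gap: 0.6
```

```bash
python3 -m jog '[0,0.4,0,0,0,0,0,0.4,0,0,0,0]'
```

```text
clock: 13.52
eef_pos: [498.1, -324.9, 70.1]
eef_rot: [-1.571, 0.0, -1.304]
wrist_force: [-0.1, 0.6, -0.3]
finger_gap: 0.4
```

```bash
python3 -m jog '[0,0.4,0,0,0,0,0,0.4,0,0,0,0]'
```

```text
clock: 13.68
eef_pos: [498.0, -325.0, 69.8]
eef_rot: [-1.571, -0.0, -1.304]
wrist_force: [0.8, -0.0, -0.1]
finger_gap: 0.7
```

```bash
python3 -m jog '[0,0.4,0,0,0,0,0,0.4,0,0,0,0]'
```

```text
clock: 13.85
eef_pos: [498.0, -324.9, 69.4]
eef_rot: [-1.571, 0.0, -1.304]
wrist_force: [-0.6, -0.3, 0.3]
finger_gap: 0.3
```

```bash
python3 -m jog '[0,0.4,0,0,0,0,0,0.4,0,0,0,0]'
```

```text
clock: 14.02
eef_pos: [498.0, -324.9, 69.0]
eef_rot: [-1.571, 0.0, -1.304]
wrist_force: [0.3, 0.2, 0.0]
finger_gap: 0.5
```

```bash
python3 -m jog '[0,0.4,0,0,0,0,0,0.4,0,0,0,0]'
```

```text
clock: 14.18
eef_pos: [498.0, -325.0, 68.9]
eef_rot: [-1.571, -0.0, -1.304]
wrist_force: [-1.7, 1.4, 3.9]
finger_gap: 0.5
```

```bash
python3 -m jog '[0,0.3,0,0,0,0,0,0.3,0,0,0,0]'
```

```text
clock: 14.35
eef_pos: [498.0, -325.0, 68.9]
eef_rot: [-1.571, -0.0, -1.304]
wrist_force: [-2.0, 2.1, 5.5]
finger_gap: 0.6
```

NR is firm at 46.9, so FR is the loose lid. Moving over its middle.

```bash
python3 -m jog '[0,-2,0,0,0,0,0,-6,0,0,0,0,10,-8,40,0,0,0,25,-8,75,0,0,0,25,-8,86,0,0,0,25,-8,86,0,0,0,25,-8,86,0,0,0]';python3 -c "
from h import *
go(bp(43,-43,70))
p=manip.camera('wrist'); save(p,'w6.png'); p=manip.camera('top'); save(p,'t6.png')
go(bp(43,-43,70))"
```

```text
clock: 14.93
eef_pos: [587.2, -326.0, 75.8]
eef_rot: [-1.572, 0.001, -1.303]
wrist_force: [-0.7, -0.2, 0.0]
finger_gap: 0.7
shift [ 0.7  5.8 -0.5] turn [ 0.04 -0.16 -0.04] 14.9333 [-0.56  0.71  1.27 -0.    1.16 -0.83] [-0.69 -0.23  0.04] 0.6971400879895328
shift [0.4 6.3 0.2] turn [ 0.03 -0.22 -0.02] 15.0333 [-0.56  0.71  1.27 -0.    1.16 -0.83] [-0.84  0.24  0.01] 0.4293979110642398
```

View pics/w6.png

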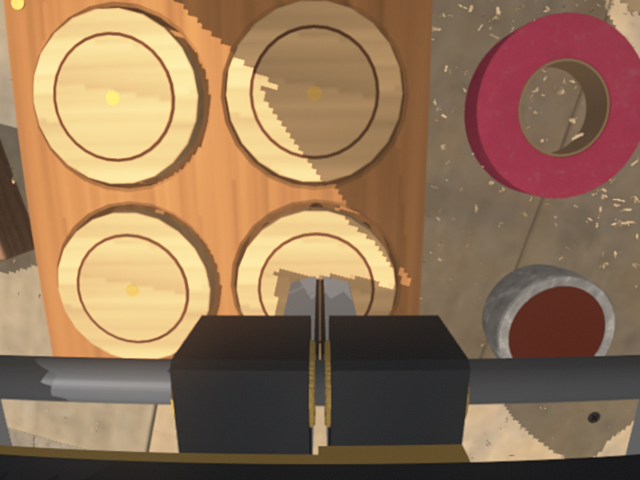

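```bash
python3 - <<'E'
from h import *
p=manip.camera("wrist")
for k,(u,v) in {'1':(113,98),'3':(314,93),'2':(132,290)}.items():
    q=at(p,(u,v),47); d=q[:2]-C; print(k,q.round(1),'box',(d@e).round(1),(d@f).round(1))
go(bp(43,-43,70))
E
python3 -m jog '[0,2,0,0,0,0,0,4,0,0,0,0,0,4,0,0,0,0]'
```

```text
1 [ 479.6 -266.4   47. ] box -44.2 43.9
3 [ 562.3 -242.9   47. ] box 41.8 44.5
2 [ 502.6 -349.5   47. ] box -44.2 -42.3
shift [0.3 6.5 0.3] turn [ 0.02 -0.24 -0.01] 15.0833 [-0.56  0.71  1.27 -0.    1.16 -0.83] [-0.15  0.17 -0.24] 0.6559800587636943
clock: 15.33
eef_pos: [587.0, -326.5, 72.0]
eef_rot: [-1.571, 0.0, -1.304]
wrist_force: [-0.5, 1.6, -1.5]
finger_gap: 0.5
```

```bash
python3 -m jog '[0,0.7,0,0,0,0,0,1.4,0,0,0,0,0,2.1,0,0,0,0,0,2.8,0,0,0,0]'
```

```text
clock: 15.67
eef_pos: [587.5, -326.4, 69.5]
eef_rot: [-1.571, -0.0, -1.304]
wrist_force: [0.4, -0.1, -0.9]
finger_gap: 0.4
```

```bash
python3 -m jog '[0,0.5,0,0,0,0,0,1,0,0,0,0]'
```

```text
clock: 15.83
eef_pos: [587.6, -326.4, 69.1]
eef_rot: [-1.571, -0.0, -1.304]
wrist_force: [-3.0, 2.5, 7.9]
finger_gap: 0.4
```

```bash
python3 -m jog '[0,0.5,0,0,0,0,0,0.5,0,0,0,0]'
```

```text
clock: 16.0
eef_pos: [587.6, -326.4, 69.0]
eef_rot: [-1.571, -0.0, -1.304]
wrist_force: [-5.1, 1.7, 8.5]
finger_gap: 0.4
```

Contact is at about 47.1. I'll press on and expect it to drop by 4 mm.

```bash
python3 -m jog '[0,0.5,0,0,0,0,0,1,0,0,0,0,0,1,0,0,0,0]'
```

```text
clock: 16.25
eef_pos: [587.6, -326.4, 68.1]
eef_rot: [-1.57, -0.0, -1.304]
wrist_force: [-4.4, 2.7, 9.2]
finger_gap: 0.5
```

```bash
python3 -m jog '[0,0.5,0,0,0,0,0,1,0,0,0,0,0,1,0,0,0,0]'
```

```text
clock: 16.5
eef_pos: [587.6, -326.4, 67.1]
eef_rot: [-1.57, -0.0, -1.304]
wrist_force: [-4.2, 3.0, 8.6]
finger_gap: 0.5
```

It's going down at a steady force.

```bash
python3 -m jog '[0,0.5,0,0,0,0,0,1,0,0,0,0,0,1.5,0,0,0,0,0,1.5,0,0,0,0]'
```

```text
clock: 16.83
eef_pos: [587.6, -326.4, 65.6]
eef_rot: [-1.57, -0.0, -1.304]
wrist_force: [-4.3, 2.4, 9.7]
finger_gap: 0.5
```

```bash
python3 -m jog '[0,0.5,0,0,0,0,0,1,0,0,0,0,0,1,0,0,0,0]'
```

```text
clock: 17.08
eef_pos: [587.7, -326.4, 65.0]
eef_rot: [-1.57, -0.0, -1.304]
wrist_force: [-5.8, 2.3, 13.0]
finger_gap: 0.2
```

```bash
python3 -m jog '[0,0.5,0,0,0,0,0,0.5,0,0,0,0]'
```

```text
clock: 17.25
eef_pos: [587.7, -326.5, 65.0]
eef_rot: [-1.57, -0.001, -1.304]
wrist_force: [-8.0, 4.4, 16.3]
finger_gap: 0.6
```

```bash
python3 -m jog '[0,0.5,0,0,0,0,0,1,0,0,0,0,0,1,0,0,0,0,0,1,0,0,0,0,0,1,0,0,0,0]'
```

```text
clock: 17.67
eef_pos: [587.7, -326.5, 64.8]
eef_rot: [-1.57, -0.001, -1.304]
wrist_force: [-11.6, 6.1, 22.7]
finger_gap: 0.5
```

```bash
python3 -m jog '[0,-3,0,0,0,0,0,-8,0,0,0,0,0,-40,0,0,0,0,-20,-80,0,0,0,0,-40,-110,0,0,0,0,-60,-135,-40,0,0,0,-60,-150,-40,0,0,0,-60,-150,-40,0,0,0,-60,-150,-40,0,0,0,-60,-150,-40,0,0,0]'
python3 - <<'E'
from h import *
p=manip.camera("wrist");p=manip.camera("wrist"); save(p,'w7.png'); t=manip.camera("top"); save(t,'t7.png'); go(bp(0,0,227))
for nm in("tape_roll","wax_tin","sand_block","glue_bottle","screwdriver"):
    for r in manip.tip_of(nm,t)[:1]: print(nm,r)
E
```

```text
clock: 18.5
eef_pos: [533.4, -279.2, 211.0]
eef_rot: [-1.571, 0.001, -1.304]
wrist_force: [-0.1, 0.7, -0.7]
finger_gap: 0.6
shift [ 17.4 -16.6  -4.2] turn [ 0.09 -0.2  -0.09] 18.65 [-0.54  0.43  1.38  0.    1.33 -0.81] [0.08 0.39 0.39] 0.4699130671800533
tape_roll {'xy': [385.8, 185.7], 'score': 0.94}
wax_tin {'xy': [436.9, 170.4], 'score': 0.63}
glue_bottle {'xy': [187.6, 219.1], 'score': 0.83}
screwdriver {'xy': [183.7, 313.5], 'score': 0.83}
```

View pics/w7.png

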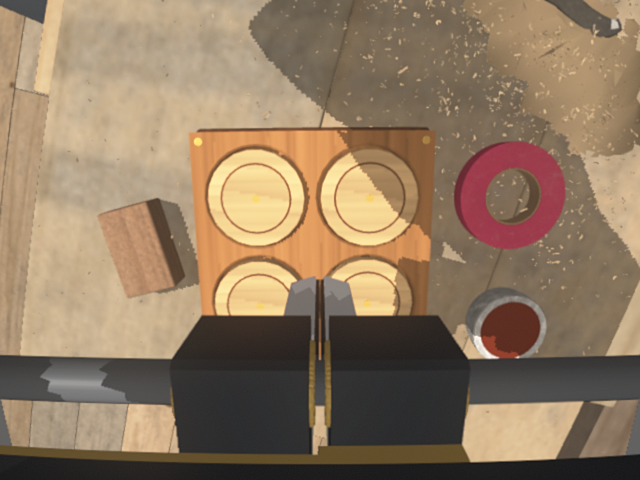

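The view shows the four lids at (255,198), (369,198), (258,305) and (367,300), with the tape, tin and block where they were. The hand is clear.

```bash
python3 -m jog '[0,0,0,0,0,0,0,0,0,0,0,0,0,0,0,0,0,0]'; python3 -c "
from h import *
print(manip.sign_off())"
```

```text
clock: 19.15
eef_pos: [533.1, -279.1, 212.1]
eef_rot: [-1.571, -0.0, -1.304]
wrist_force: [-0.9, 1.1, 0.3]
finger_gap: 0.3
the job is handed in; nothing more can be done
None
```

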